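# Weigh a piston with its wrist pin on the bench scale

## Robot

A 6-joint arm with a two-finger parallel gripper is mounted at the origin on a cart in front of the work surface, level with it; the furniture and walls round the work are solid. World frame = base frame: x ahead of the robot, y to its left, z up, the work surface at z = 0. Lengths are in m, angles in rad, forces in N, time in s.
With the tool pointing down it reaches from about 0.3 to 0.875 m from the base axis. Payload 6.4 kg.
Tool frame: the origin (TCP) lies on the centre line of the jaws, within the pads' length; the fingertips stand ctrl.tip_extent ahead of it and the grasp point (between the pads) lies 8 mm behind it (ctrl.tip_extent is the distance from the TCP to the fingertips, in m); z points along the fingers, y is the line along which they close (so a half turn about z gives the same grasp; the last joint's range is limited). The gripper opens to 85 mm and grips with 20 to 120 N. Pads are 22 mm wide; open, the fingers measure 114 mm over their backs; the gripper's body (76 mm by 85 mm) begins 54 mm behind the grasp point. The pads swing forward as they close: fully open they stand 13 mm farther back than shut.
Start: joints at [-1.439, 0.181, 1.607, -0, 1.354, -0.206], TCP at [0.191, -0.543, 0.242] pointing down, gripper open.
Joint ranges: [-2.99, 2.99], [-0.89, 2.07], [0.3, 2.58], [-1.14, 4.28], [0, 2.63], [-3.12, 3.12]. Speed limits (rad/s): [2.57, 2.57, 3.01, 3.14, 3.14, 3.14].

## Interface

Orientations are given as a unit quaternion [w, x, y, z].
In Python, from bench import ctrl gives the robot as it stands.
- The arm moves only by the shell command python3 -m handwheel 'ROWS'. ROWS is JSON, a list of rows, each a list of 7 numbers: the turn, a rotation vector about the tool's x, y, z as a fraction of full scale, then the shift along the tool's x, y, z as a fraction of full scale, then the opening, from 0 (shut) to 1 (fully open). In form: [[rx, ry, rz, x, y, z, jaw], ...]. A call has exactly 8 rows; each row shifts and turns the commanded pose from where the row before left it, along the tool's axes as they then stand; what a row does not reach is not made up. Full scale, the value 1, is 300 mm for a shift and pi rad for a turn. A row lasts 1/10 s, in which the tool goes at most 50 mm and 8.59 degrees, less where a joint would pass 70% of its speed; a pose out of reach is approached as far as the arm can. A call with a number of a shift or a turn outside -1 to 1 is refused whole. A call with a gripper value outside its range is refused whole. The fingers move at their own pace and stop on an object; the grip force is fixed at half the most. Time passes only in rows, so rows that do not move let the fingers close, or fill a call up. It gives the time, the measured TCP pose, the force, the opening and the grip force at its end, in the units of the state.
- ctrl.get_obs(): the state, without advancing time (a new reading comes with each control period).
- ctrl.camera(name): name is "scene" or "top" or "wrist"; returns the picture (420x560x3 uint8, blue, green, red); there is no depth.
- ctrl.camera_model(name): a dict with "camera_matrix" (3x3 intrinsics, pixels), "cam_to_world" (4x4, takes a point from camera to world coordinates). Camera axes: x right, y up, looking along -z (the intrinsics and any distortion apply to the point x, -y, -z); pixel columns grow to the right and rows downward; lengths in m; the calibration is good to about 2 mm. A picture is of the moment at which its call begins: read the wrist's pose just before it. camera_model takes no time and is no camera call; for the wrist camera it gives the pose at the moment of the call.
- ctrl.hand_in(): hands the job in; it is judged then, once.
The state is a dict: "time_s": time; "q": joint angles; "dq": joint speeds; "joint_efforts": joint torques, N m; "eef_pos": TCP position; "eef_rot": TCP orientation; "wrist_force": force on the tool from outside, world axes, zero at the start; "torque": the same for the moment, N m; "opening": opening from 0.0 (shut) to 1.0 (fully open); "grasp_force": force on a finger pad.
Only numpy, scipy, OpenCV 4.12 (cv2) and the standard library are available. Lean on these libraries where they do the work, as an engineer would, in place of code of your own. Each camera call takes 0.05 s, during which the arm holds its last target. There are 200 camera calls.

## Task

Weigh the piston that has its wrist pin fitted. The loose pin of the last weighing still stands in the scale's pan: stand it upright on the bench beside the scale; then set the piston crown down in the dished pan, its whole crown flat on the floor inside the raised rim, no edge riding on the rim. The pan is loose on its rubber buttons and seldom sits in the middle, so feel for the rim; the scale carries 2.5 kg at most, so never load or push it with more than 25 N, and leave the other pistons where they stand.

Things in the scene. Friction and masses are not known exactly. Their poses are not given: they have to be found in the camera images.
- piston_centre (a point): Piston to be weighed, its pin fitted: bare aluminium, 101 mm across, 76 mm high, 0.6 to 0.75 kg, upside down on its flat crown. This point: on its axis, 38 mm above the crown face; z up. The crown is a 30 mm thick disc; on it skirts (+x, -x; 76 and 65 mm high) and flat walls (y = +-34 mm, 67 mm high) enclose a hollow 84 (x) by 64 mm (y), floor 30 mm above the crown face.
- fitted_pin_middle (a point): Middle of the wrist pin fixed across the piston's hollow: on the piston's axis, 46 mm above the crown face; axes as piston_centre, the pin along y. The pin is 23.4 mm thick; two bosses carry it and leave its middle 34 mm (y = -17 to 17) free to be gripped from above, fingers closing along x, with 30 mm of room from the pin to the skirt on either side.
- pin_centre (a point): The loose wrist pin: plain ground steel, 23.4 mm in diameter, 70 mm long, 0.13 kg, standing on end in the scale's pan. This point is its middle, 35 mm up; z along the pin.
- scale: Bench scale, fixed: grey housing 205 mm deep (x), 158 mm wide (y), 42 mm high, sloping display at its front (-x). Origin on the bench, x to its back, z up. The pan is a round steel dish 116 mm across, 108 mm inside the rim; its flat floor is 58 mm above the bench, the rim's top 64 mm, rim 3.5 mm thick. The pan sinks 1 mm for each 4 N of load, at most 4 mm.
- weigh_point (a point): Middle of the scale's load carrier, 25 mm behind the scale's origin, at the height of the empty pan's floor (58 mm); axes as the scale. The pan itself is not measured: its centre lies up to 14 mm along x and up to 14 mm along y from this point, each time elsewhere; sideways pushes under 25 N do not shift it.
- next_piston_centre (a point): A second piston of the same kind, standing loose behind and to the right of the scale; to be left alone. Its middle, 38 mm up.
Not all that is in view belongs to the job. What is shaped like the part that bears pin_centre but purple or yellow is not meant.

How it is judged:
By the outcome, as a careful person would: the job done as asked, in the order asked, and still so for the second after the job is handed in, with the robot touching nothing.
It also fails if it takes over 72 s, if anything falls off the work surface, if the arm or the gripper's body presses on something with over 40 N, if the wrist force passes 120 N, or if a joint passes its speed limit or range.

## Working session

There is one attempt and no reset: what is moved stays moved. The work goes in short steps, Python scripts to look and compute and a shell command to move; the robot and the scene stay as the last step left them, time stands still between calls to the robot, and variables do not carry over. Pictures are saved under pics/ and viewed, at most 10 in all, crops included, and the job is handed in when it is done.

```bash
mkdir -p pics; ls; cat > h.py <<'E'
import numpy as np, cv2
from bench import ctrl
def snap(name,fn):
    m=ctrl.camera_model(name); im=ctrl.camera(name).copy(); cv2.imwrite('pics/'+fn,im); np.savez('pics/'+fn+'.npz',K=m['camera_matrix'],T=m['cam_to_world'],**({'d':m['distortion']} if 'distortion' in m else {})); return im,m
def ray(m,u,v):
    K=np.array(m['camera_matrix']);T=np.array(m['cam_to_world'])
    d=np.linalg.inv(K)@[u,v,1]; d=T[:3,:3]@[d[0],-d[1],-d[2]]
    return T[:3,3],d
def onz(m,u,v,z):
    o,d=ray(m,u,v); return o+d*(z-o[2])/d[2]
def proj(m,p):
    K=np.array(m['camera_matrix']);T=np.array(m['cam_to_world'])
    c=T[:3,:3].T@(np.array(p)-T[:3,3]); q=K@[c[0],-c[1],-c[2]]; return q[:2]/q[2]
E
python3 - <<'E'
from h import *
print(ctrl.tip_extent, ctrl.get_obs())
a,m=snap('scene','s0.png'); print(m)
b,m=snap('top','t0.png'); print(m)
E
```

```text
pics
0.011 {'time_s': 0.0, 'q': array([-1.43931054e+00,  1.81498445e-01,  1.60800878e+00,  1.55113693e-05,
        1.35379601e+00, -2.06274302e-01]), 'dq': array([-1.26345082e-03,  3.45505237e-04,  1.31998978e-03,  2.00930462e-03,
       -6.00129856e-05,  8.38070216e-04]), 'joint_efforts': array([-1.01248424e-03, -4.44865930e+01, -3.51341951e+01, -3.01961991e-04,
        8.88883369e-03, -2.87954867e-05]), 'eef_pos': array([ 0.19050449, -0.54196411,  0.24140771]), 'eef_rot': array([-8.54410299e-04,  9.85773547e-01,  1.68076718e-01,  3.95426017e-05]), 'wrist_force': array([ 0.08545571,  0.95549909, -0.12761078]), 'torque': array([ 0.00463667,  0.01432116, -0.05376768]), 'grasp_force': 0.0, 'opening': 1.002604066648653}
{'camera_matrix': array([[533.6615895 ,   0.        , 274.50647269],
       [  0.        , 533.6615895 , 209.31646545],
       [  0.        ,   0.        ,   1.        ]]), 'cam_to_world': array([[-0.89306046,  0.22830853, -0.38770896,  0.00487118],
       [-0.44953229, -0.48927834,  0.74734692,  0.93224286],
       [-0.01907191,  0.84171368,  0.5395872 ,  0.79154517],
       [ 0.        ,  0.        ,  0.        ,  1.        ]])}
{'camera_matrix': array([[538.96314062,   0.        , 285.89545989],
       [  0.        , 538.96314062, 207.94640325],
       [  0.        ,   0.        ,   1.        ]]), 'cam_to_world': array([[-0.02464869,  0.9826547 , -0.18379928,  0.2494958 ],
       [-0.99969491, -0.02393565,  0.00609736, -0.00159747],
       [ 0.00159225,  0.1838935 ,  0.98294488,  1.46982338],
       [ 0.        ,  0.        ,  0.        ,  1.        ]])}
```

View pics/t0.png

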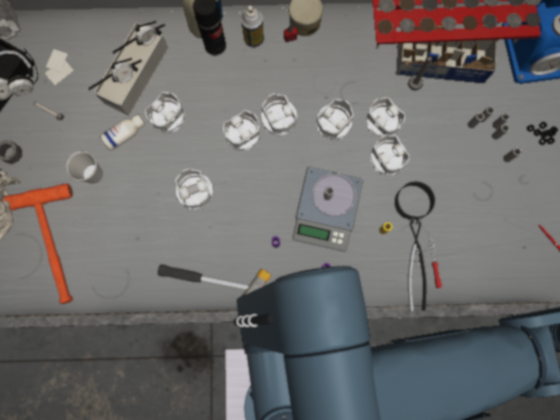

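View pics/s0.png

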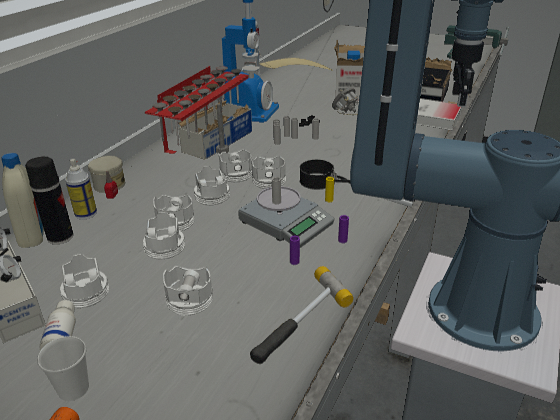

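The top view shows seven pistons, at (165,112), (241,130), (279,114), (335,119), (385,116), (390,154) and (193,188). The grey pin stands on the pan at (329,193). The purple pins at (276,241) and (326,267) and the yellow one at (387,227) are decoys. I'll check the pistons and pan in one enlarged crop sheet.

```bash
python3 - <<'E'
from h import *
b=cv2.imread('pics/t0.png'); s=cv2.imread('pics/s0.png')
C=[(165,112),(241,130),(279,114),(335,119),(385,116),(390,154),(193,188),(329,200)]
D=[(84,280),(163,236),(173,210),(212,185),(236,165),(269,170),(188,288),(280,200)]
t=[cv2.resize(b[v-24:v+24,u-24:u+24],(196,196),interpolation=cv2.INTER_CUBIC) for u,v in C]
t2=[cv2.resize(s[v-30:v+30,u-30:u+30],(100,100),interpolation=cv2.INTER_CUBIC) for u,v in D]
cv2.imwrite('pics/c1.png',np.vstack([np.hstack(t[:4]),np.hstack(t[4:]),cv2.resize(np.hstack(t2),(784,98))]))
E
```

```text
(no output)
```

View pics/c1.png

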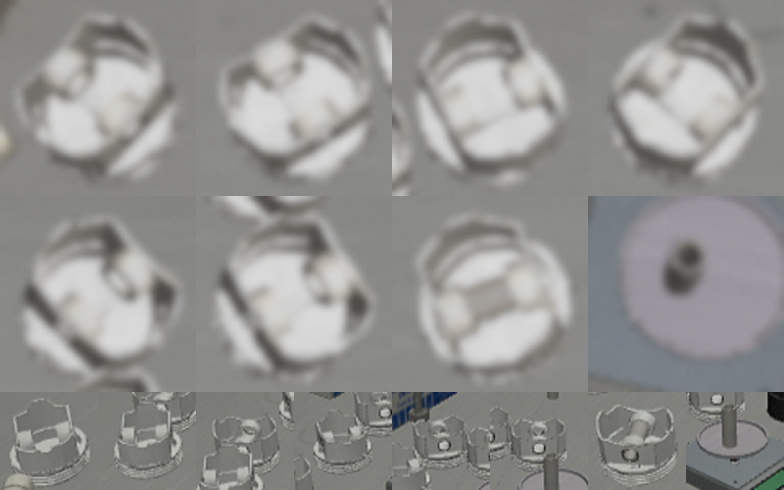

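The piston at (193,188) is the only one with a pin across its hollow, so that's the one to weigh. The pin to move is the grey one on the pan at (329,193).

```bash
cat >> h.py <<'E'
from scipy.spatial.transform import Rotation as R
def pose():
    o=ctrl.get_obs(); q=o['eef_rot']; return o['eef_pos'],R.from_quat([q[1],q[2],q[3],q[0]])
def plan(target,yaw_y=None):
    """rows needed: shift in tool axes (world->tool) in fractions, yaw so tool y axis lies at world angle yaw_y (mod pi)"""
    p,r=pose(); d=r.inv().apply(np.array(target)-p)
    print('pos',p.round(4),'shift frac',(d/.3).round(4),'mm',(d*1e3).round(1))
    ty=r.as_matrix()[:,1]; a=np.arctan2(ty[1],ty[0])
    # tool z down: rotating +rz about tool z turns world angle negative
    print('tool y ang deg',np.degrees(a).round(2),'tilt',r.as_matrix()[:,2].round(4))
    if yaw_y is not None:
        e=(yaw_y-a+np.pi/2)%np.pi-np.pi/2; print('rz frac',-e/np.pi,'deg',np.degrees(-e))
E
python3 - <<'E'
from h import *
m=ctrl.camera_model('top'); b=cv2.imread('pics/t0.png')
ms=ctrl.camera_model('scene')
# pan mask: lilac grey
hsv=cv2.cvtColor(b,cv2.COLOR_BGR2HSV)
print('pan',b[205,345],'hous',b[210,315],'bench',b[220,250])
print('pinTop approx',onz(m,330,190,.128),'pan c',onz(m,333,195,.064),'piston',onz(m,193,188,.04))
print('scale corners',[onz(m,u,v,.042).round(3) for u,v in[(308,167),(363,177)]],[onz(m,u,v,.02).round(3) for u,v in[(294,238),(349,249)]])
print('next',onz(m,390,154,.04), onz(m,385,116,.04))
print('decoys',onz(m,276,241,.035),onz(m,326,267,.035),onz(m,387,227,.035))
p,r=pose();w=ctrl.camera_model('wrist');print(w['camera_matrix']);T=np.array(w['cam_to_world'])
print('cam in tool',r.inv().apply(T[:3,3]-p),'\n',r.as_matrix().T@T[:3,:3],'\n',r.as_matrix())
plan([.52,-.08,.3])
E
```

```text
pan [161 152 156] hous [135 128 122] bench [134 136 136]
pinTop approx [ 0.54418943 -0.12345982  0.128     ] pan c [ 0.54441373 -0.13672724  0.064     ] piston [0.57812014 0.24049647 0.04      ]
scale corners [array([ 0.629, -0.074,  0.042]), array([ 0.597, -0.223,  0.042])] [array([ 0.437, -0.03 ,  0.02 ]), array([ 0.404, -0.178,  0.02 ])]
next [ 0.6608349  -0.30052996  0.04      ] [ 0.77091424 -0.29319653  0.04      ]
decoys [0.42842441 0.01820953 0.035     ] [ 0.35578229 -0.11298513  0.035     ] [ 0.45901017 -0.28124452  0.035     ]
[[296.0401633    0.         274.41189993]
 [  0.         296.0401633  213.80313112]
 [  0.           0.           1.        ]]
cam in tool [ 7.57970847e-02 -6.04788284e-05 -1.30544921e-01] 
 [[-1.27359600e-03  9.54334296e-01  2.98738063e-01]
 [ 9.99998699e-01  1.51102120e-03 -5.63788252e-04]
 [-9.89442009e-04  2.98736956e-01 -9.54334979e-01]] 
 [[ 9.43488212e-01  3.31406014e-01 -2.18393865e-04]
 [ 3.31405929e-01 -9.43486920e-01  1.59409679e-03]
 [ 3.22241508e-04 -1.57638855e-03 -9.99998706e-01]]
pos [ 0.1905 -0.542   0.2415] shift frac [ 1.5466 -1.0893 -0.1929] mm [ 464.  -326.8  -57.9]
tool y ang deg -70.65 tilt [-2.0e-04  1.6e-03 -1.0e+00]
```

```bash
python3 -m handwheel '[[0,0,0,0.103,-0.0557,-0.004,1],[0,0,0,0.103,-0.0557,-0.004,1],[0,0,0,0.103,-0.0557,-0.004,1],[0,0,0,0.103,-0.0557,-0.004,1],[0,0,0,0.103,-0.0557,-0.004,1],[0,0,0,0.103,-0.0557,-0.004,1],[0,0,0,0.103,-0.0557,-0.004,1],[0,0,0,0.103,-0.0557,-0.004,1]]'
python3 -m handwheel '[[0,0,0,0.103,-0.0557,-0.004,1],[0,0,0,0.103,-0.0557,-0.004,1],[0,0,0,0.103,-0.0557,-0.004,1],[0,0,0,0.103,-0.0557,-0.004,1],[0,0,0,0.103,-0.0557,-0.004,1],[0,0,0,0.103,-0.0557,-0.004,1],[0,0,0,0.103,-0.0557,-0.004,1],[0,0,0,0,0,0,1]]'
python3 - <<'E'
from h import *
a,m=snap('wrist','w1.png'); plan([.544,-.124,.25])
E
```

```text
time_s: 0.9
eef_pos: [0.3802, -0.3331, 0.2516]
eef_rot: [-0.0, 0.986, 0.168, -0.0]
wrist_force: [0.3, -0.4, 0.1]
opening: 1.001
grasp_force: 0.0
time_s: 1.7
eef_pos: [0.5466, -0.1492, 0.26]
eef_rot: [-0.001, 0.985, 0.17, 0.0]
wrist_force: [-0.7, 0.0, -0.1]
opening: 0.998
grasp_force: 0.0
pos [ 0.5454 -0.1507  0.2597] shift frac [ 0.0254 -0.0855  0.0325] mm [  7.6 -25.7   9.8]
tool y ang deg -70.46 tilt [-8.e-04  5.e-04 -1.e+00]
```

View pics/w1.png

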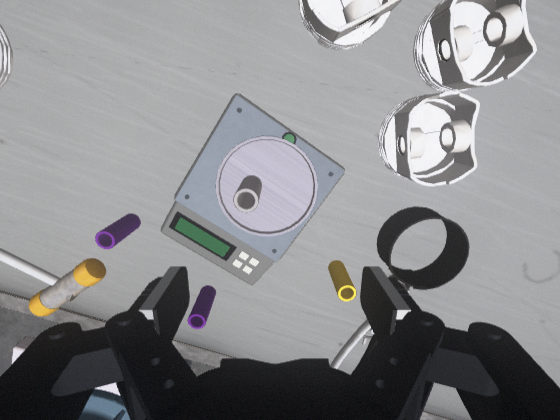

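The pan ellipse is centred near (267,185), and the top of the standing pin is near (247,199). The four housing screws are at (239,112), (327,173), (184,190) and about (276,251). I'll fit these.

```bash
cat >> h.py <<'E'
def load(fn):
    z=np.load('pics/'+fn+'.npz'); return cv2.imread('pics/'+fn),{'camera_matrix':z['K'],'cam_to_world':z['T']}
def circ(P):
    P=np.asarray(P); A=np.c_[2*P[:,:2],np.ones(len(P))]; s=np.linalg.lstsq(A,(P[:,:2]**2).sum(1),rcond=None)[0]
    r=np.sqrt(s[2]+s[0]**2+s[1]**2); e=np.hypot(*(P[:,:2]-s[:2]).T)-r; return s[:2],r,e
def rcirc(P,n=4):
    P=np.asarray(P)
    for _ in range(n):
        c,r,e=circ(P); k=abs(e)<max(2*np.median(abs(e)),.0003); P=P[k]
    return c,r,np.sqrt(np.mean(e**2)),len(P)
def pan(fn,uv,col=None,tol=None,z=.064):
    b,m=load(fn); hsv=cv2.cvtColor(b,cv2.COLOR_BGR2LAB).astype(int)
    k=hsv[:,:,1]
    return b,m,hsv
E
python3 - <<'E'
from h import *
b,m,lab=pan('w1.png',None)
for n,(u,v) in dict(pan=(285,165),pan2=(300,200),pan3=(235,220),rim=(217,185),hous=(215,150),hous2=(325,195),bench=(200,100),pin=(247,200),pinside=(250,186)).items(): print(n,b[v,u],lab[v,u])
print(b[165,205:330].tolist()[::6])
E
```

```text
pan [206 191 194] [199 132 121]
pan2 [205 190 193] [198 132 121]
pan3 [121 113 119] [124 132 124]
rim [199 182 187] [191 133 120]
hous [175 161 154] [169 128 120]
hous2 [167 157 149] [164 127 122]
bench [171 169 168] [177 128 127]
pin [93 91 95] [100 130 127]
pinside [98 94 97] [103 130 126]
[[178, 165, 156], [177, 164, 156], [176, 161, 154], [164, 153, 159], [207, 191, 195], [208, 193, 197], [213, 198, 202], [206, 192, 196], [207, 192, 195], [204, 189, 193], [210, 193, 198], [209, 194, 198], [211, 195, 198], [206, 190, 195], [205, 189, 193], [203, 187, 192], [205, 187, 193], [207, 192, 197], [154, 143, 137], [170, 156, 147], [168, 156, 150]]
```

```bash
python3 - <<'E'
from h import *
b,m,lab=pan('w1.png',None); I=b.astype(int)
k=((lab[:,:,1]>=130)&(lab[:,:,0]>90)).astype(np.uint8)
roi=np.zeros_like(k);cv2.circle(roi,(267,185),66,1,-1);k*=roi
k=cv2.morphologyEx(k,cv2.MORPH_OPEN,np.ones((3,3),np.uint8))
n,l,s,c=cv2.connectedComponentsWithStats(k);i=1+s[1:,4].argmax();k=(l==i).astype(np.uint8)
ct=max(cv2.findContours(k,0,1)[0],key=cv2.contourArea)[:,0,:]
hull=cv2.convexHull(ct)[:,0,:]
print('ell',cv2.fitEllipse(hull))
P=np.array([onz(m,u,v,.064) for u,v in ct]);print('pan',rcirc(P),len(P))
g=cv2.cvtColor(b,cv2.COLOR_BGR2GRAY)
pm=((g<165)*1).astype(np.uint8);r2=np.zeros_like(k);cv2.circle(r2,(250,192),28,1,-1);pm*=r2
pm=cv2.morphologyEx(pm,cv2.MORPH_OPEN,np.ones((3,3),np.uint8))
n,l,s,c=cv2.connectedComponentsWithStats(pm);i=1+s[1:,4].argmax();print(s[i],c[i])
cp=max(cv2.findContours((l==i).astype(np.uint8),0,1)[0],key=cv2.contourArea)[:,0,:]
t=onz(m,247,199,.128);print('guess',t, proj(m,[t[0],t[1],.058]))
# arc: lower half away from base
ax=proj(m,t)-proj(m,[t[0],t[1],.058]);ax/=np.linalg.norm(ax)
arc=[q for q in cp if (q-[247,199])@ax>1]
Q=np.array([onz(m,u,v,.128) for u,v in arc]);print('pin',rcirc(Q,2),len(Q))
for n,(u,v) in dict(a=(239,112),b=(327,173),c=(184,190),d=(276,251)).items(): print(n,onz(m,u,v,.042).round(4))
v=b.copy();cv2.polylines(v,[ct.reshape(-1,1,2)],1,(0,0,255));cv2.polylines(v,[cp.reshape(-1,1,2)],1,(0,255,0))
cv2.imwrite('pics/d1.png',cv2.resize(v[85:290,150:355],(600,600),interpolation=cv2.INTER_CUBIC))
E
```

```text
ell ((266.21759033203125, 185.75015258789062), (100.7713851928711, 102.37255096435547), 107.57659912109375)
pan (array([ 0.54715339, -0.13930785]), np.float64(0.05699211213927488), np.float64(0.000202779291443914), 171) 295
[238 175  24  22 313] [251.4313099  183.98402556]
guess [ 0.54564854 -0.12291381  0.128     ] [252.4336741 183.6420048]Traceback (most recent call last):
  File "<stdin>", line 20, in <module>
  File "h.py", line 34, in rcirc
    c,r,e=circ(P); k=abs(e)<max(2*np.median(abs(e)),.0003); P=P[k]
          ~~~~^^^
  File "h.py", line 29, in circ
    P=np.asarray(P); A=np.c_[2*P[:,:2],np.ones(len(P))]; s=np.linalg.lstsq(A,(P[:,:2]**2).sum(1),rcond=None)[0]
                               ~^^^^^^
IndexError: too many indices for array: array is 1-dimensional, but 2 were indexed
```

```bash
python3 -m handwheel '[[0,0,0,0.0313,-0.0873,0,1],[0,0,0,0,0,0.14,1],[0,0,0,0,0,0.14,1],[0,0,0,0,0,0.14,1],[0,0,0,0,0,0.12,1],[0,0,0,0,0,0,1],[0,0,0,0,0,0,0],[0,0,0,0,0,0,0]]'
python3 -m handwheel '[[0,0,0,0,0,0,0],[0,0,0,0,0,0,0],[0,0,0,0,0,0,0],[0,0,0,0,0,0,0],[0,0,0,0,0,0,0],[0,0,0,0,0,0,0],[0,0,0,0,0,0,0],[0,0,0,0,0,0,0]]'
python3 -c "
from h import *
plan([.5456,-.1229,.097]);print(ctrl.get_obs()['wrist_force'])"
```

```text
time_s: 2.55
eef_pos: [0.5464, -0.1258, 0.1007]
eef_rot: [0.001, 0.986, 0.168, 0.001]
wrist_force: [0.3, -0.6, 0.2]
opening: 0.694
grasp_force: 0.0
time_s: 3.35
eef_pos: [0.5457, -0.125, 0.0989]
eef_rot: [0.001, 0.986, 0.168, 0.001]
wrist_force: [3.3, -1.6, 4.9]
opening: 0.258
grasp_force: 58.7
pos [ 0.5457 -0.125   0.0989] shift frac [ 0.0018 -0.0066  0.0062] mm [ 0.5 -2.   1.9]
tool y ang deg -70.65 tilt [ 1.7e-03 -8.0e-04 -1.0e+00]
[ 3.34397157 -1.62562161  4.85834389]
```

```bash
python3 -m handwheel '[[0,0,0,0,0,-0.1,0],[0,0,0,0,0,-0.1,0],[0,0,0,0.04,-0.127,0,0],[0,0,0,0.04,-0.127,0,0],[0,0,0,0.04,-0.127,0,0],[0,0,0,0.039,-0.128,0,0],[0,0,0,0,0,0,0],[0,0,0,0,0,0,0]]'
python3 -m handwheel '[[0,0,0,0,0,0.1,0],[0,0,0,0,0,0.1,0],[0,0,0,0,0,0.1,0],[0,0,0,0,0,0.05,0],[0,0,0,0,0,0.02,0],[0,0,0,0,0,0,0],[0,0,0,0,0,0,0],[0,0,0,0,0,0,0]]'
```

```text
time_s: 4.15
eef_pos: [0.538, 0.0363, 0.1571]
eef_rot: [-0.0, 0.986, 0.169, -0.002]
wrist_force: [-0.1, 0.4, -0.7]
opening: 0.258
grasp_force: 59.1
time_s: 4.95
eef_pos: [0.5406, 0.035, 0.0488]
eef_rot: [0.0, 0.986, 0.168, 0.001]
wrist_force: [0.5, -0.7, -1.3]
opening: 0.26
grasp_force: 59.2
```

```bash
python3 -m handwheel '[[0,0,0,0,0,0.007,0],[0,0,0,0,0,0.005,0],[0,0,0,0,0,0.004,0],[0,0,0,0,0,0.003,0],[0,0,0,0,0,0.002,0],[0,0,0,0,0,0,0],[0,0,0,0,0,0,0],[0,0,0,0,0,0,0]]'
```

```text
time_s: 5.75
eef_pos: [0.5396, 0.0354, 0.0421]
eef_rot: [0.0, 0.986, 0.168, 0.0]
wrist_force: [-4.4, 0.3, 9.3]
opening: 0.258
grasp_force: 60.2
```

```bash
python3 -m handwheel '[[0,0,0,0,0,-0.002,0],[0,0,0,0,0,0,0.6],[0,0,0,0,0,0,0.6],[0,0,0,0,0,0,1],[0,0,0,0,0,0,1],[0,0,0,0,0,-0.1,1],[0,0,0,0,0,-0.14,1],[0,0,0,0,0,-0.14,1]]'
python3 -m handwheel '[[0,0,0,0,0,-0.14,1],[0,0,0,0,0,-0.14,1],[0,0,0,0,0,0,1],[0,0,0,0,0,0,1],[0,0,0,0,0,0,1],[0,0,0,0,0,0,1],[0,0,0,0,0,0,1],[0,0,0,0,0,0,1]]'
python3 - <<'E'
from h import *
a,m=snap('wrist','w2.png'); plan([.578,.24,.25])
E
```

```text
time_s: 6.55
eef_pos: [0.5387, 0.0354, 0.1562]
eef_rot: [-0.0, 0.986, 0.168, -0.001]
wrist_force: [0.9, -0.2, -0.1]
opening: 1.001
grasp_force: 0.0
time_s: 7.35
eef_pos: [0.539, 0.0353, 0.2386]
eef_rot: [-0.0, 0.986, 0.168, -0.001]
wrist_force: [0.4, 0.4, 0.0]
opening: 0.998
grasp_force: 0.0
pos [0.5391 0.0353 0.2388] shift frac [ 0.3484 -0.6007 -0.0372] mm [ 104.5 -180.2  -11.2]
tool y ang deg -70.64 tilt [-1.3e-03  3.0e-04 -1.0e+00]
```

View pics/w2.png

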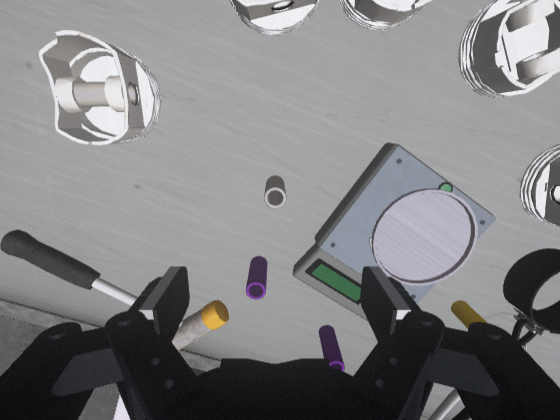

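The loose pin stands upright on the bench at (275,195), and the pan is empty, centred near (424,236). The target piston is at (95,93) with its pin running from (62,96) to (130,92).

```bash
cat >> h.py <<'E'
def fitpan(fn,cu,rad=70,z=.064):
    b,m,lab=pan(fn,None)
    k=((lab[:,:,1]>=130)&(lab[:,:,0]>90)).astype(np.uint8)
    roi=np.zeros_like(k);cv2.circle(roi,cu,rad,1,-1);k*=roi
    k=cv2.morphologyEx(k,cv2.MORPH_OPEN,np.ones((3,3),np.uint8))
    n,l,s,c=cv2.connectedComponentsWithStats(k);k=(l==1+s[1:,4].argmax()).astype(np.uint8)
    ct=max(cv2.findContours(k,0,1)[0],key=cv2.contourArea)[:,0,:]
    return rcirc([onz(m,u,v,z) for u,v in ct]),ct
E
python3 - <<'E'
from h import *
print(fitpan('w1.png',(267,185))[0]);print(fitpan('w2.png',(424,236))[0])
b,m=load('w2.png')
print('pin top',onz(m,275,198,.07))
a,c=onz(m,62,96,.046),onz(m,130,92,.046);d=c-a;print(a,c,(a+c)/2,'pin ang',np.degrees(np.arctan2(d[1],d[0])))
print(ctrl.get_obs()['q']); plan([.578,.24,.24],np.arctan2(d[1],d[0])+np.pi/2)
E
```

```text
(array([ 0.54715339, -0.13930785]), np.float64(0.05699211213927488), np.float64(0.000202779291443914), 171)
(array([ 0.54682294, -0.13828262]), np.float64(0.05730053864426268), np.float64(0.0002491519135370347), 173)
pin top [0.53837315 0.03448907 0.07      ]
[0.56197064 0.27211815 0.046     ] [0.58853491 0.20760418 0.046     ] [0.57525278 0.23986116 0.046     ] pin ang -67.62009957366625
[-1.54386332e-01  1.07394978e-01  1.69712359e+00  5.01905534e-05
  1.33839759e+00  1.07857765e+00]
pos [0.5391 0.0353 0.2388] shift frac [ 0.3484 -0.6007 -0.0039] mm [ 104.5 -180.2   -1.2]
tool y ang deg -70.64 tilt [-1.3e-03  3.0e-04 -1.0e+00]
rz frac 0.4831987835826618 deg 86.97578104487913
```

```bash
python3 -m handwheel '[[0,0,0,0.068,-0.121,0,1],[0,0,0,0.068,-0.121,0,1],[0,0,0,0.068,-0.121,0,1],[0,0,0,0.068,-0.121,0,1],[0,0,0,0.067,-0.12,0,1],[0,0,-0.047,0,0,0,1],[0,0,-0.047,0,0,0,1],[0,0,-0.047,0,0,0,1]]'
python3 -m handwheel '[[0,0,-0.047,0,0,0,1],[0,0,-0.047,0,0,0,1],[0,0,-0.047,0,0,0,1],[0,0,-0.047,0,0,0,1],[0,0,-0.047,0,0,0,0.5],[0,0,-0.047,0,0,0,0.5],[0,0,-0.047,0,0,0,0.5],[0,0,-0.047,0,0,0,0.5]]'
python3 -m handwheel '[[0,0,0,0,0,0,0.5],[0,0,0,0,0,0,0.5],[0,0,0,0,0,0,0.5],[0,0,0,0,0,0,0.5],[0,0,0,0,0,0,0.5],[0,0,0,0,0,0,0.5],[0,0,0,0,0,0,0.5],[0,0,0,0,0,0,0.5]]'
python3 - <<'E'
from h import *
a,m=snap('wrist','w3.png'); plan([.575,.24,.24])
E
```

```text
time_s: 8.2
eef_pos: [0.5751, 0.2406, 0.239]
eef_rot: [-0.0, 0.923, 0.384, -0.0]
wrist_force: [0.4, 0.5, -0.3]
opening: 0.994
grasp_force: 0.0
time_s: 9.0
eef_pos: [0.5752, 0.2399, 0.2392]
eef_rot: [-0.0, 0.554, 0.833, -0.0]
wrist_force: [-0.2, 0.6, 0.1]
opening: 0.5
grasp_force: 0.0
time_s: 9.8
eef_pos: [0.5753, 0.2399, 0.2396]
eef_rot: [-0.0, 0.556, 0.831, 0.0]
wrist_force: [-0.5, 0.1, -0.4]
opening: 0.506
grasp_force: 0.0
pos [0.5753 0.2399 0.2396] shift frac [ 0.0006 -0.0009 -0.0012] mm [ 0.2 -0.3 -0.4]
tool y ang deg 22.41 tilt [ 1.e-04  1.e-04 -1.e+00]
```

View pics/w3.png

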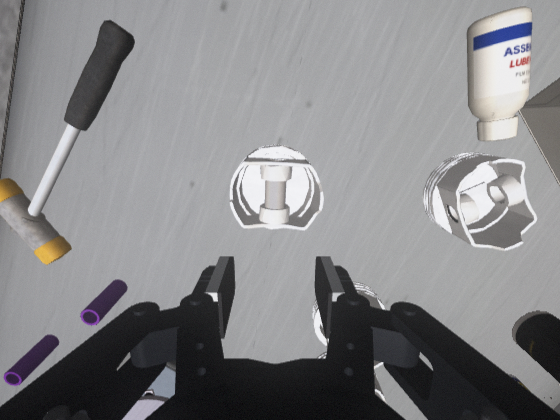

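The target piston is at about (276,190), aligned with the tool, with its fitted pin vertical in the picture and free between rows ~180 and ~205.

```bash
python3 - <<'E'
from h import *
b,m=load('w3.png');g=cv2.cvtColor(b,cv2.COLOR_BGR2GRAY)
print('row193',list(enumerate(g[193,225:330].tolist(),225))[30:70])
print('col275',list(zip(range(140,232),g[140:232,275].tolist())))
k=((g>100)&(g<185)).astype(np.uint8);roi=np.zeros_like(k);roi[176:212,262:290]=1;k*=roi
k=cv2.morphologyEx(k,cv2.MORPH_OPEN,np.ones((3,3),np.uint8))
n,l,s,c=cv2.connectedComponentsWithStats(k);i=1+s[1:,4].argmax();print('pin',s[i],c[i],onz(m,*c[i],.055))
# angle
ys,xs=np.nonzero(l==i);mid=[(y,xs[ys==y].mean(),(xs[ys==y]).size) for y in np.unique(ys)];print(mid[::3])
E
```

```text
row193 [(255, 240), (256, 240), (257, 240), (258, 240), (259, 239), (260, 240), (261, 240), (262, 239), (263, 240), (264, 234), (265, 152), (266, 175), (267, 186), (268, 194), (269, 197), (270, 198), (271, 197), (272, 198), (273, 196), (274, 198), (275, 200), (276, 202), (277, 198), (278, 198), (279, 185), (280, 185), (281, 174), (282, 165), (283, 150), (284, 130), (285, 156), (286, 241), (287, 241), (288, 241), (289, 241), (290, 242), (291, 241), (292, 242), (293, 241), (294, 241)]
col275 [(140, 174), (141, 173), (142, 175), (143, 178), (144, 171), (145, 173), (146, 174), (147, 233), (148, 242), (149, 242), (150, 241), (151, 241), (152, 240), (153, 242), (154, 242), (155, 242), (156, 243), (157, 242), (158, 213), (159, 173), (160, 163), (161, 150), (162, 208), (163, 233), (164, 234), (165, 188), (166, 212), (167, 235), (168, 237), (169, 236), (170, 235), (171, 235), (172, 236), (173, 235), (174, 235), (175, 237), (176, 236), (177, 235), (178, 235), (179, 235), (180, 235), (181, 213), (182, 199), (183, 197), (184, 200), (185, 197), (186, 198), (187, 196), (188, 198), (189, 197), (190
[... 279 characters left out ...]
38), (214, 238), (215, 237), (216, 238), (217, 238), (218, 238), (219, 238), (220, 237), (221, 238), (222, 238), (223, 239), (224, 237), (225, 236), (226, 236), (227, 240), (228, 225), (229, 181), (230, 164), (231, 165)]
pin [280 182  10  30 184] [283.23913043 197.44021739] [0.58493233 0.24002586 0.055     ]
[(np.int64(182), np.float64(283.0), 5), (np.int64(185), np.float64(283.0), 5), (np.int64(188), np.float64(282.5), 6), (np.int64(191), np.float64(282.5), 6), (np.int64(194), np.float64(283.0), 5), (np.int64(197), np.float64(282.5), 6), (np.int64(200), np.float64(282.5), 6), (np.int64(203), np.float64(282.5), 6), (np.int64(206), np.float64(284.0), 9), (np.int64(209), np.float64(284.5), 8)]
```

```bash
python3 - <<'E'
from h import *
b,m=load('w3.png');g=cv2.cvtColor(b,cv2.COLOR_BGR2GRAY)
p,r=pose()
def T(q): return (r.inv().apply(np.array(q)-p)*1e3).round(2)
print('up',T(onz(m,275,181,.062)),'lo',T(onz(m,275,209.5,.0577)))
for v in(186,195,204):
    row=g[v,255:295].astype(int); L=255+np.argmax(row<215)-.5; Rr=255+len(row)-np.argmax(row[::-1]<215)-.5; print(v,L,Rr,T(onz(m,(L+Rr)/2,v,.05)))
E_=[]
for u in range(240,313,2):
    col=g[135:200,u].astype(int); i=np.argmax(col>200)
    if col[i]>200:
        f=(200-col[i-1])/(col[i]-col[i-1]); E_.append(onz(m,u,135+i-1+f,0.0))
c,rad,e,n=rcirc(E_); print('crown z0',c,rad,e,n,T([*c,.053]))
E_=np.array(E_)
# fixed radius fit
from scipy.optimize import least_squares
s=least_squares(lambda c:np.hypot(*(E_[:,:2]-c).T)-.0505,[.575,.24],loss='soft_l1',f_scale=.0005);print(s.x,T([*s.x,.053]),abs(s.fun).mean())
E
```

```text
up [ 1.6030e+01 -1.0000e-01  1.7764e+02] lo [-1.6570e+01 -1.2000e-01  1.8194e+02]
186 264.5 285.5 [ 8.1200e+00 -1.1000e-01  1.8964e+02]
195 264.5 285.5 [-2.0500e+00 -1.1000e-01  1.8964e+02]
204 260.5 287.5 [-12.41  -1.24 189.64]
crown z0 [0.57784563 0.23441532] 0.053234427634163285 0.00035108626093596236 22 [ -6.07   0.23 186.64]
[0.57672275 0.2373834 ] [ -2.9    0.32 186.64] 0.00083826894615349
```

```bash
python3 -m handwheel '[[0,0,0,-0.001,0,0.14,0.5],[0,0,0,0,0,0.14,0.5],[0,0,0,0,0,0.14,0.5],[0,0,0,0,0,0.08,0.5],[0,0,0,0,0,0.05,0.5],[0,0,0,0,0,0,0.5],[0,0,0,0,0,0,0.5],[0,0,0,0,0,0,0.5]]'
python3 -c "
from h import *
plan([.575,.24,.045]);print(ctrl.get_obs()['wrist_force'])"
```

```text
time_s: 10.65
eef_pos: [0.577, 0.24, 0.0768]
eef_rot: [0.001, 0.556, 0.831, 0.001]
wrist_force: [-1.6, 0.2, -0.0]
opening: 0.497
grasp_force: 0.0
pos [0.577  0.24   0.0768] shift frac [ 0.0025 -0.0066  0.1059] mm [ 0.7 -2.  31.8]
tool y ang deg 22.42 tilt [ 3.6e-03  8.0e-04 -1.0e+00]
[-1.58803057  0.21585206 -0.02725878]
```

```bash
python3 -m handwheel '[[0,0,0,0.002,-0.004,0.03,0.5],[0,0,0,0,0,0.03,0.5],[0,0,0,0,0,0.025,0.5],[0,0,0,0,0,0.02,0.5],[0,0,0,0,0,0,0.5],[0,0,0,0,0,0,0.5],[0,0,0,0,0,0,0.5],[0,0,0,0,0,0,0.5]]'
python3 -c "
from h import *
plan([.575,.24,.045]);print(ctrl.get_obs()['wrist_force'])"
```

```text
time_s: 11.45
eef_pos: [0.5744, 0.2398, 0.0435]
eef_rot: [0.0, 0.556, 0.831, 0.0]
wrist_force: [-0.3, -0.7, 1.0]
opening: 0.503
grasp_force: 0.0
pos [0.5744 0.2398 0.0435] shift frac [-0.0003  0.0021 -0.005 ] mm [-0.1  0.6 -1.5]
tool y ang deg 22.41 tilt [ 7.e-04  2.e-04 -1.e+00]
[-0.32265186 -0.70547441  1.01931197]
```

```bash
python3 -m handwheel '[[0,0,0,0,0,-0.005,0.5],[0,0,0,0,0,0,0],[0,0,0,0,0,0,0],[0,0,0,0,0,0,0],[0,0,0,0,0,0,0],[0,0,0,0,0,0,0],[0,0,0,0,0,0,0],[0,0,0,0,0,0,0]]'
python3 -m handwheel '[[0,0,0,0,0,-0.01,0],[0,0,0,0,0,-0.02,0],[0,0,0,0,0,-0.04,0],[0,0,0,0,0,-0.1,0],[0,0,0,0,0,-0.1,0],[0,0,0,0,0,-0.12,0],[0,0,0,0,0,0,0],[0,0,0,0,0,0,0]]'
python3 - <<'E'
from h import *
a,m=snap('wrist','w4.png'); plan([.547,-.139,.17]);print(ctrl.get_obs()['torque'],ctrl.get_obs()['q'])
snap('scene','s4.png')
E
```

```text
time_s: 12.25
eef_pos: [0.5749, 0.24, 0.0455]
eef_rot: [0.001, 0.556, 0.831, 0.001]
wrist_force: [0.1, 0.5, 6.0]
opening: 0.248
grasp_force: 58.7
time_s: 13.05
eef_pos: [0.5742, 0.2398, 0.1623]
eef_rot: [0.001, 0.556, 0.831, 0.001]
wrist_force: [0.1, -0.4, -8.2]
opening: 0.25
grasp_force: 59.6
pos [0.573  0.2395 0.1604] shift frac [-1.1333 -0.5613 -0.0312] mm [-340.  -168.4   -9.3]
tool y ang deg 22.41 tilt [-2.1e-03 -5.0e-04 -1.0e+00]
[ 0.01298957  0.04872288 -0.02578323] [ 2.05086918e-01  3.62432173e-01  1.55413357e+00 -4.30361410e-05
  1.22714204e+00 -1.86062815e-01]
```

View pics/w4.png

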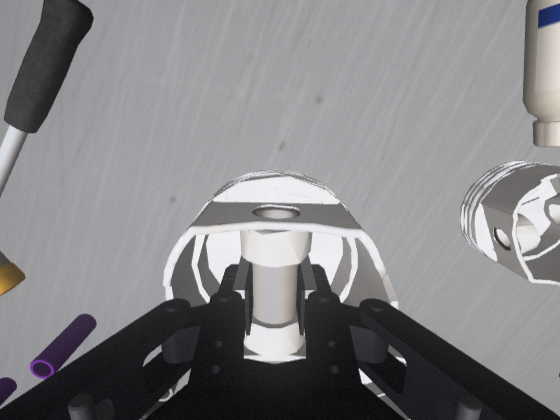

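The piston hangs on its pin, level and central. The crown arc is at the top of it, near (279,171). I'll measure the crown axis relative to the tool.

```bash
python3 - <<'E'
from h import *
from scipy.optimize import least_squares
b,m=load('w4.png');g=cv2.GaussianBlur(cv2.cvtColor(b,cv2.COLOR_BGR2GRAY),(3,3),0).astype(int)
# silhouette edge from above
T=m['cam_to_world']; 
p,r=pose(); print(p)
def tool(q): return (r.inv().apply(np.array(q)-p)*1e3).round(2)
pts=[]
for u in range(215,346,4):
    col=g[120:240,u]; ref=np.median(col[:30]); i=np.argmax(abs(col-ref)>25); pts.append((u,120+i))
print(pts)
for zc in(.0455,):
  Q=np.array([onz(m,u,v,p[2]-zc) for u,v in pts])
  s=least_squares(lambda c:np.hypot(*(Q[:,:2]-c).T)-.0505,p[:2],loss='soft_l1',f_scale=.0005);print('axis in tool',tool([*s.x,p[2]]),(s.fun*1e3).round(1))
# skirt inner? pin centre line
for v in(270,290,310):
    print(v,g[v,236:318:2].tolist())
E
```

```text
[0.57240039 0.23940969 0.15938338]
[(215, np.int64(193)), (219, np.int64(190)), (223, np.int64(186)), (227, np.int64(183)), (231, np.int64(187)), (235, np.int64(184)), (239, np.int64(181)), (243, np.int64(175)), (247, np.int64(173)), (251, np.int64(172)), (255, np.int64(172)), (259, np.int64(172)), (263, np.int64(172)), (267, np.int64(172)), (271, np.int64(173)), (275, np.int64(173)), (279, np.int64(177)), (283, np.int64(177)), (287, np.int64(177)), (291, np.int64(177)), (295, np.int64(176)), (299, np.int64(177)), (303, np.int64(178)), (307, np.int64(183)), (311, np.int64(184)), (315, np.int64(186)), (319, np.int64(187)), (323, np.int64(189)), (327, np.int64(188)), (331, np.int64(191)), (335, np.int64(197)), (339, np.int64(200)), (343, np.int64(207))]
axis in tool [-4.13 -0.36 -0.  ] [ 0.8  0.5  0.9  1.  -2.3 -1.9 -1.3  1.1  1.5  1.5  0.9  0.5  0.2  0.
 -0.6 -0.6 -2.9 -2.6 -2.2 -1.6 -0.4 -0.2  0.1 -1.7 -1.1 -0.9 -0.   0.5
  2.5  2.8  2.1  2.9  2.6]
270 [63, 87, 90, 90, 90, 89, 68, 59, 102, 166, 178, 185, 189, 190, 191, 190, 192, 190, 190, 190, 190, 190, 189, 188, 185, 177, 170, 161, 150, 139, 112, 65, 62, 85, 91, 91, 91, 89, 76, 58, 58]
290 [151, 173, 176, 175, 129, 63, 56, 50, 85, 165, 178, 183, 186, 188, 187, 188, 188, 189, 189, 188, 189, 191, 189, 186, 181, 175, 166, 157, 146, 129, 93, 52, 55, 62, 87, 157, 162, 162, 148, 103, 69]
310 [42, 44, 43, 42, 51, 68, 61, 45, 84, 162, 175, 182, 185, 187, 187, 187, 186, 187, 187, 186, 186, 187, 186, 183, 176, 169, 160, 148, 133, 114, 79, 48, 56, 67, 58, 46, 45, 45, 43, 43, 43]
```

```bash
cat >> h.py <<'E'
Tc=np.eye(4);Tc[:3,:3]=[[-1.2736e-3,.954334,.298738],[.999999,1.511e-3,-5.638e-4],[-9.894e-4,.298737,-.954335]];Tc[:3,3]=[.075797,-.00006,-.130545]
def mt(m): return {'camera_matrix':m['camera_matrix'],'cam_to_world':Tc}
E
python3 - <<'E'
from h import *
from scipy.optimize import least_squares
b,m=load('w4.png');g=cv2.cvtColor(b,cv2.COLOR_BGR2GRAY).astype(float)
M=mt(m)
for th in(12,18):
  pts=[]
  for a in np.radians(np.arange(-155,-24,3)):   # image angles, up
    c=np.array([278,265]); R_=np.arange(140,60,-.5); xy=c+np.outer(R_,[np.cos(a),np.sin(a)])
    l=cv2.remap(g.astype(np.float32),xy[:,:1].astype(np.float32),xy[:,1:].astype(np.float32),1)[:,0]
    i=np.argmax(abs(l-np.median(l[:30]))>th); pts.append(xy[i])
  Q=np.array([onz(M,u,v,.0455) for u,v in pts])
  s=least_squares(lambda c:np.hypot(*(Q[:,:2]-c).T)-.0505,[0,0],loss='soft_l1',f_scale=.0003);print('axis in tool mm',s.x*1e3,(s.fun*1e3).round(1))
  print(np.array(pts).round(0).tolist()[::4])
for k in range(3): print(ctrl.get_obs()['eef_pos'])
E
```

```text
axis in tool mm [-1.54688646 -0.28934462] [ 4.2  2.7 20.8  1.8  1.4  1.2  0.8 -1.3  0.2  0.3  0.3  0.5 -0.8 -0.
 -0.1  0.2 -0.1 -0.4 -1.  -1.5 -0.8 -0.1 14.8 -1.6 -0.5  0.  -0.3 -0.4
 -0.4 -0.1 -0.1 -0.9  0.3  0.4  0.9 -0.7  0.6  0.6  1.4  1.7  2.3  3.3
  4.3  5.6]
[[191.0, 224.0], [202.0, 208.0], [215.0, 193.0], [232.0, 181.0], [250.0, 172.0], [270.0, 170.0], [290.0, 171.0], [308.0, 177.0], [326.0, 186.0], [339.0, 199.0], [351.0, 214.0]]
axis in tool mm [-1.71850921 -0.45403562] [ 4.1  2.6 19.5  1.5  1.3  0.9  0.5 -1.3 -0.1  0.3  0.4  0.2 -0.8  0.
 -0.  -0.  -0.  -0.6 -1.1 -1.3 -0.6  0.1 14.2 -2.6 -0.6 -0.1 -0.1 -0.2
 -0.2  0.1 -1.9 -0.7  0.3  0.7  0.8 -0.5  0.6 -0.1  1.7  1.9  2.6  3.2
  4.2  5.8]
[[191.0, 224.0], [202.0, 208.0], [215.0, 193.0], [232.0, 181.0], [250.0, 172.0], [270.0, 170.0], [290.0, 171.0], [308.0, 177.0], [325.0, 186.0], [339.0, 200.0], [351.0, 214.0]]
[0.57240039 0.23940969 0.15938338]
[0.57240039 0.23940969 0.15938338]
[0.57240039 0.23940969 0.15938338]
```

```bash
python3 -m handwheel '[[0,0,0,0,0,-0.06,0],[0,0,0,0,0,-0.05,0],[0,0,0,-0.08,-0.04,0,0],[0,0,0,-0.113,-0.056,0,0],[0,0,0,-0.113,-0.056,0,0],[0,0,0,-0.113,-0.056,0,0],[0,0,0,-0.113,-0.056,0,0],[0,0,0,-0.113,-0.056,0,0]]'
python3 -m handwheel '[[0,0,0,-0.113,-0.056,0,0],[0,0,0,-0.113,-0.056,0,0],[0,0,0,-0.113,-0.056,0,0],[0,0,0,-0.113,-0.056,0,0],[0,0,0,-0.035,-0.015,0,0],[0,0,0,0,0,0,0],[0,0,0,0,0,0,0],[0,0,0,0,0,0,0]]'
python3 -m handwheel '[[0,0,0,0,0,0,0],[0,0,0,0,0,0,0],[0,0,0,0,0,0,0],[0,0,0,0,0,0,0],[0,0,0,0,0,0,0],[0,0,0,0,0,0,0],[0,0,0,0,0,0,0],[0,0,0,0,0,0,0]]'
python3 - <<'E'
from h import *
plan([.5475,-.138,.14]);print(ctrl.get_obs()['wrist_force'])
a,m=snap('wrist','w5.png');plan([.5475,-.138,.14])
E
```

```text
time_s: 13.95
eef_pos: [0.5584, 0.023, 0.194]
eef_rot: [-0.001, 0.556, 0.831, -0.0]
wrist_force: [1.2, -0.8, -5.7]
opening: 0.248
grasp_force: 59.7
time_s: 14.75
eef_pos: [0.5484, -0.1368, 0.1942]
eef_rot: [-0.001, 0.556, 0.831, 0.0]
wrist_force: [0.4, -0.5, -5.9]
opening: 0.251
grasp_force: 59.7
time_s: 15.55
eef_pos: [0.5485, -0.1382, 0.1946]
eef_rot: [-0.0, 0.556, 0.831, 0.0]
wrist_force: [-0.3, 0.4, -6.6]
opening: 0.25
grasp_force: 59.7
pos [ 0.5485 -0.1382  0.1946] shift frac [ 0.0018 -0.0029  0.182 ] mm [ 0.5 -0.9 54.6]
tool y ang deg 22.41 tilt [-0.  0. -1.]
[-0.28135484  0.41303675 -6.55126722]
pos [ 0.5485 -0.1382  0.1946] shift frac [ 0.0018 -0.0029  0.182 ] mm [ 0.5 -0.9 54.6]
tool y ang deg 22.41 tilt [-0.  0. -1.]
```

View pics/w5.png

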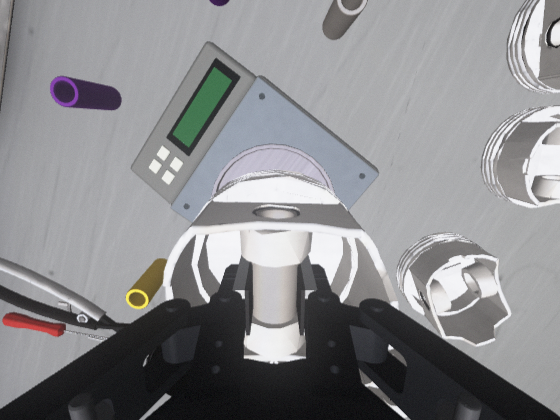

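The piston hangs over the scale, with the pan's far arc showing at (273,145) and the loose pin standing at (343,15). I'll fit the pan arc in tool coordinates.

```bash
cat >> h.py <<'E'
from scipy.optimize import least_squares
def panarc(fn,tcpz,vmax,uv=(274,145)):
    b,m=load(fn); lab=cv2.cvtColor(b,cv2.COLOR_BGR2LAB).astype(int); M=mt(m)
    k=((lab[:,:,1]>=130)&(lab[:,:,0]>90)).astype(np.uint8);k[vmax:]=0;k[:110]=0;k[:,:195]=0;k[:,350:]=0
    k=cv2.morphologyEx(k,cv2.MORPH_OPEN,np.ones((3,3),np.uint8))
    P=[]
    for u in range(200,350,2):
        ys=np.nonzero(k[:,u])[0]
        if len(ys)>2: P.append((u,ys[0]-.5))
    Q=np.array([onz(M,u,v,tcpz-.064) for u,v in P])
    for rad in(.0572,.058):
        s=least_squares(lambda c:np.hypot(*(Q[:,:2]-c).T)-rad,[0,0],loss='soft_l1',f_scale=.0003);print('pan in tool mm',(s.x*1e3).round(2),'res',abs(s.fun*1e3).mean().round(2),len(Q))
    print(rcirc(Q)); return s.x,P
E
python3 - <<'E'
from h import *
p,r=pose(); x,P=panarc('w5.png',p[2],190); print(P[::6]); print('world',p+r.apply([*x,0]))
E
```

```text
pan in tool mm [ 0.2  -1.42] res 0.21 60
pan in tool mm [-0.74 -1.4 ] res 0.25 60
(array([ 0.00024967, -0.00145477]), np.float64(0.05716910792076818), np.float64(0.00013578979224106947), 42)
[(214, np.float64(182.5)), (226, np.float64(164.5)), (238, np.float64(153.5)), (250, np.float64(147.5)), (262, np.float64(144.5)), (274, np.float64(143.5)), (286, np.float64(145.5)), (298, np.float64(148.5)), (310, np.float64(155.5)), (322, np.float64(166.5))]
world [ 0.54749506 -0.13938461  0.19458787]
```

```bash
python3 -m handwheel '[[0,0,0,0.0027,-0.0037,0.08,0],[0,0,0,0,0,0.08,0],[0,0,0,0,0,0.07,0],[0,0,0,0,0,0.03,0],[0,0,0,0,0,0,0],[0,0,0,0,0,0,0],[0,0,0,0,0,0,0],[0,0,0,0,0,0,0]]'
python3 -m handwheel '[[0,0,0,0,0,0,0],[0,0,0,0,0,0,0],[0,0,0,0,0,0,0],[0,0,0,0,0,0,0],[0,0,0,0,0,0,0],[0,0,0,0,0,0,0],[0,0,0,0,0,0,0],[0,0,0,0,0,0,0]]'
python3 - <<'E'
from h import *
p,r=pose();print(p,r.as_matrix()[:,2]);print(ctrl.get_obs()['wrist_force'])
a,m=snap('wrist','w6.png')
try: panarc('w6.png',p[2],195)
except Exception as e: print(e)
c=a[150:270,150:400]; cv2.imwrite('pics/c6.png',cv2.resize(c,(800,384),interpolation=cv2.INTER_CUBIC))
E
```

```text
time_s: 16.4
eef_pos: [0.5481, -0.1382, 0.1179]
eef_rot: [0.001, 0.556, 0.831, 0.0]
wrist_force: [0.1, -0.3, -7.0]
opening: 0.25
grasp_force: 59.5
time_s: 17.2
eef_pos: [0.5472, -0.1378, 0.1166]
eef_rot: [-0.0, 0.556, 0.831, -0.0]
wrist_force: [0.6, -0.6, -6.9]
opening: 0.252
grasp_force: 59.5
[ 0.54717024 -0.13781853  0.11655064] [-6.87108924e-05  3.94401608e-05 -9.99999997e-01]
[ 0.61248238 -0.55861655 -6.85491648]
pan in tool mm [-0.63 -0.45] res 0.2 73
pan in tool mm [-1.52 -0.45] res 0.24 73
(array([-0.00010965, -0.0004063 ]), np.float64(0.05671747315014462), np.float64(0.00013788272141080585), 55)
```

View pics/c6.png

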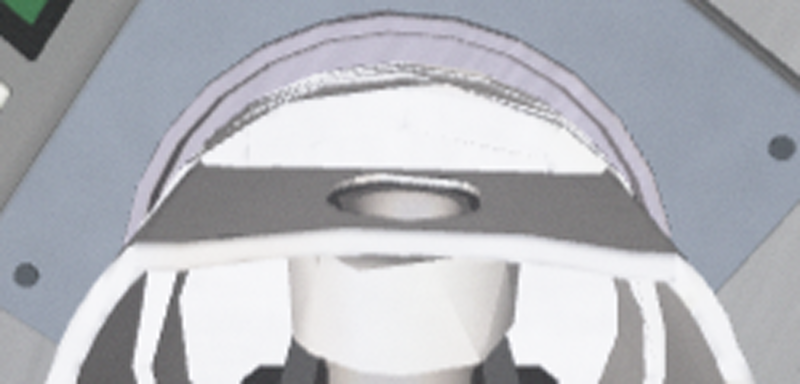

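The crop shows the crown arc centred left to right in the pan, with its top near crop row 62 (image row 169.4). The pan's outer edge is at image row 153.8.

```bash
python3 - <<'E'
from h import *
b,m=load('w6.png');M=mt(m);g=cv2.cvtColor(b,cv2.COLOR_BGR2GRAY)
for u in(262,275,288): print(u,g[150:185,u].tolist())
for v in(168.5,169.5,170.5):print('crown ax x',v,onz(M,275,v,.0455)*1e3-[50.5,0,0])
for v in(153,153.75,154.5):print('pan ax x',v,onz(M,275,v,.1166-.064)*1e3-[58,0,0])
for v in(158,160,161):print('pan inner far (floor edge) x',v,onz(M,275,v,.1166-.064)*1e3-[54.5,0,0])
E
```

```text
262 [164, 166, 164, 163, 138, 105, 172, 193, 197, 197, 197, 159, 181, 194, 196, 196, 197, 195, 197, 196, 169, 230, 226, 195, 227, 212, 156, 132, 155, 234, 244, 244, 245, 245, 245]
275 [167, 167, 166, 151, 115, 170, 196, 196, 194, 196, 160, 180, 190, 193, 192, 196, 198, 200, 197, 218, 179, 165, 187, 229, 177, 129, 133, 226, 243, 246, 246, 246, 245, 246, 245]
288 [164, 165, 167, 167, 153, 117, 156, 191, 194, 191, 195, 159, 182, 195, 195, 194, 197, 195, 196, 191, 196, 203, 199, 180, 153, 135, 198, 234, 240, 242, 245, 245, 244, 244, 245]
crown ax x 168.5 [-1.58348688  0.42965966 45.5       ]
crown ax x 169.5 [-2.1786937   0.42925485 45.5       ]
crown ax x 170.5 [-2.77510416  0.42884922 45.5       ]
pan ax x 153 [-0.72714642  0.45582851 52.6       ]
pan ax x 153.75 [-1.17724314  0.45552239 52.6       ]
pan ax x 154.5 [-1.62801164  0.45521581 52.6       ]
pan inner far (floor edge) x 158 [-0.24052461  0.45377906 52.6       ]
pan inner far (floor edge) x 160 [-1.45431739  0.45295355 52.6       ]
pan inner far (floor edge) x 161 [-2.06303717  0.45253955 52.6       ]
```

```bash
python3 -m handwheel '[[0,0,0,0.001,-0.001,0.007,0],[0,0,0,0,0,0.007,0],[0,0,0,0,0,0.007,0],[0,0,0,0,0,0.004,0],[0,0,0,0,0,0.004,0],[0,0,0,0,0,0,0],[0,0,0,0,0,0,0],[0,0,0,0,0,0,0]]'
python3 -m handwheel '[[0,0,0,0,0,0.003,0],[0,0,0,0,0,0.003,0],[0,0,0,0,0,0,0],[0,0,0,0,0,0,0],[0,0,0,0,0,0,0],[0,0,0,0,0,0,0],[0,0,0,0,0,0,0],[0,0,0,0,0,0,0]]'
```

```text
time_s: 18.05
eef_pos: [0.5469, -0.1377, 0.108]
eef_rot: [0.0, 0.556, 0.831, 0.0]
wrist_force: [-0.9, 0.2, -6.4]
opening: 0.252
grasp_force: 59.6
time_s: 18.85
eef_pos: [0.5468, -0.1376, 0.1061]
eef_rot: [-0.0, 0.556, 0.831, 0.0]
wrist_force: [0.9, 0.3, -6.5]
opening: 0.25
grasp_force: 59.6
```

The crown is about 3 mm below the rim top with no contact force, so it's inside the rim. Next I'll feel the rim along tool x and y with small nudges.

```bash
python3 -m handwheel '[[0,0,0,0.0035,0,0,0],[0,0,0,0.0035,0,0,0],[0,0,0,0.003,0,0,0],[0,0,0,0,0,0,0],[0,0,0,0,0,0,0],[0,0,0,0,0,0,0],[0,0,0,0,0,0,0],[0,0,0,0,0,0,0]]'
python3 -m handwheel '[[0,0,0,-0.0065,0,0,0],[0,0,0,-0.0065,0,0,0],[0,0,0,-0.004,0,0,0],[0,0,0,-0.003,0,0,0],[0,0,0,0,0,0,0],[0,0,0,0,0,0,0],[0,0,0,0,0,0,0],[0,0,0,0,0,0,0]]'
python3 -m handwheel '[[0,0,0,0.005,0,0,0],[0,0,0,0.005,0,0,0],[0,0,0,0,0.0035,0,0],[0,0,0,0,0.0035,0,0],[0,0,0,0,0.003,0,0],[0,0,0,0,0,0,0],[0,0,0,0,0,0,0],[0,0,0,0,0,0,0]]'
python3 -m handwheel '[[0,0,0,0,-0.0065,0,0],[0,0,0,0,-0.0065,0,0],[0,0,0,0,-0.004,0,0],[0,0,0,0,-0.003,0,0],[0,0,0,0,0,0,0],[0,0,0,0,0,0,0],[0,0,0,0,0,0,0],[0,0,0,0,0,0,0]]'
```

```text
time_s: 19.65
eef_pos: [0.5457, -0.1349, 0.1061]
eef_rot: [0.0, 0.556, 0.831, -0.0]
wrist_force: [-0.0, 0.6, -7.0]
opening: 0.248
grasp_force: 59.6
time_s: 20.45
eef_pos: [0.5479, -0.1403, 0.1061]
eef_rot: [-0.0, 0.556, 0.831, 0.0]
wrist_force: [-0.5, -0.5, -6.6]
opening: 0.246
grasp_force: 59.6
time_s: 21.25
eef_pos: [0.5495, -0.1365, 0.1061]
eef_rot: [-0.0, 0.556, 0.831, -0.0]
wrist_force: [-0.1, -0.4, -6.5]
opening: 0.25
grasp_force: 59.6
time_s: 22.05
eef_pos: [0.5441, -0.1388, 0.1061]
eef_rot: [0.0, 0.556, 0.831, 0.0]
wrist_force: [-0.6, -0.4, -6.4]
opening: 0.247
grasp_force: 59.6
```

```bash
python3 -m handwheel '[[0,0,0,0,0.005,0,0],[0,0,0,0,0.005,0,0],[0,0,0,0,0,0.004,0],[0,0,0,0,0,0.003,0],[0,0,0,0,0,0,0],[0,0,0,0,0,0,0],[0,0,0,0,0,0,0],[0,0,0,0,0,0,0]]'
python3 -m handwheel '[[0,0,0,0,0,0.002,0],[0,0,0,0,0,0.002,0],[0,0,0,0,0,0,0],[0,0,0,0,0,0,0],[0,0,0,0,0,0,0],[0,0,0,0,0,0,0],[0,0,0,0,0,0,0],[0,0,0,0,0,0,0]]'
```

```text
time_s: 22.85
eef_pos: [0.5468, -0.1376, 0.104]
eef_rot: [0.0, 0.556, 0.831, 0.0]
wrist_force: [0.9, -0.2, -6.5]
opening: 0.248
grasp_force: 59.8
time_s: 23.65
eef_pos: [0.5469, -0.1377, 0.1029]
eef_rot: [0.0, 0.556, 0.831, 0.0]
wrist_force: [-0.4, -0.5, -3.7]
opening: 0.25
grasp_force: 60.1
```

Contact came at TCP ≈ 0.1036, so the crown is at pan-floor height. I'll settle the weight and release.

```bash
python3 -m handwheel '[[0,0,0,0,0,0.002,0],[0,0,0,0,0,0.0015,0],[0,0,0,0,0,0,0],[0,0,0,0,0,0,0],[0,0,0,0,0,0,0],[0,0,0,0,0,0,0],[0,0,0,0,0,0,0],[0,0,0,0,0,0,0]]'
python3 -m handwheel '[[0,0,0,0,0,0,0.5],[0,0,0,0,0,0,0.5],[0,0,0,0,0,0,0.5],[0,0,0,0,0,0,0.5],[0,0,0,0,0,0,0.5],[0,0,0,0,0,0,0.5],[0,0,0,0,0,0,0.5],[0,0,0,0,0,0,0.5]]'
```

```text
time_s: 24.45
eef_pos: [0.5469, -0.1377, 0.1019]
eef_rot: [0.0, 0.556, 0.831, 0.0]
wrist_force: [-0.5, -1.2, 1.0]
opening: 0.249
grasp_force: 60.3
time_s: 25.25
eef_pos: [0.5468, -0.1376, 0.1018]
eef_rot: [0.0, 0.556, 0.831, 0.0]
wrist_force: [-0.1, -0.0, 0.2]
opening: 0.497
grasp_force: 0.0
```

```bash
python3 -m handwheel '[[0,0,0,0,0,-0.04,0.5],[0,0,0,0,0,-0.06,0.5],[0,0,0,0,0,-0.08,0.5],[0,0,0,0,0,-0.14,0.5],[0,0,0,0,0,-0.14,0.5],[0,0,0,0,0,-0.14,0.5],[0,0,0,0,0,0,0.5],[0,0,0,0,0,0,0.5]]'
python3 - <<'E'
from h import *
a,m=snap('wrist','w7.png'); s,_=snap('scene','s7.png')
u,v=proj(m,[.547,-.139,.07]).astype(int);print(u,v)
u=np.clip(u,75,485);v=np.clip(v,75,345)
x=cv2.resize(a[v-75:v+75,u-75:u+75],(400,400),interpolation=2)
y=cv2.resize(s[140:240,230:330],(400,400),interpolation=2)
cv2.imwrite('pics/c7.png',np.hstack([x,y]))
E
```

```text
time_s: 26.05
eef_pos: [0.5474, -0.1379, 0.2839]
eef_rot: [0.002, 0.556, 0.831, 0.0]
wrist_force: [0.3, 0.9, -0.5]
opening: 0.502
grasp_force: 0.0
273 188
```

View pics/c7.png

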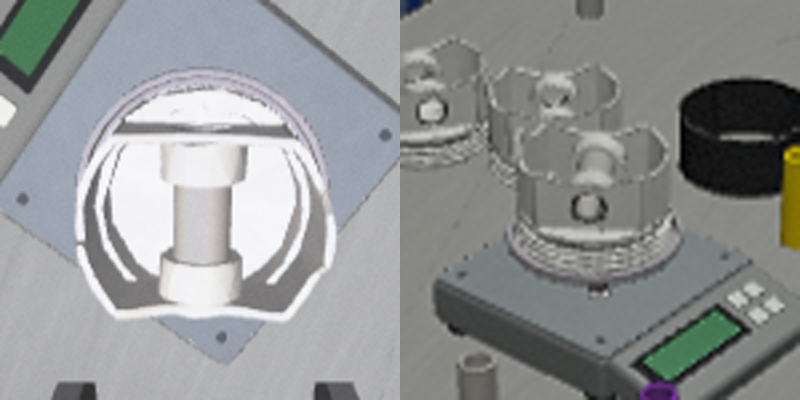

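The piston sits level and centred in the pan, with an even ring of rim showing at about (200,80) in the crop. The loose pin stands beside the scale. Handing in.

```bash
python3 -c "
from bench import ctrl
print(ctrl.hand_in())"
```

```text
the job is handed in; nothing more can be done
None
```

The job is handed in: the loose pin stands upright on the bench beside the scale, and the pinned piston sits crown down on the pan floor, clear of the rim; no wrist force I read passed 10 N, the other pistons were not touched, and the robot clock was at about 26 s.

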